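Fetch the side dish from behind the sauce bottles

TASK

The blue order still lacks its side dish, which stands behind the three sauce bottles on the condiment tray. Move all three bottles upright onto the empty white tray at the side, take the side-dish box with the blue sticker and set it down gently in the middle of the lid of the meal box with the blue sticker, lying lengthwise along it. Then put each bottle back upright on the very spot where it stood; tip nothing over, and leave the other meal boxes and the small sauce pot where they are.

Things in the scene. Friction and masses are not known exactly. Their poses are not given: they have to be found in the camera images.
- chilli_c (a point): Chilli squeeze bottle, bright red with a red cap, with a white paper band: round, 50 mm in diameter up to 94 mm above its foot, then a cap of 41 mm diameter to its top at 125 mm; about 0.2 kg. The point is the centre, 62.5 mm above its foot. It stands upright on the condiment tray in one of three places of a row (about 60 mm from centre to centre, gaps of 10 mm), close in front of the side-dish box; which bottle has which place changes.
- mustard_c (a point): Mustard squeeze bottle, yellow with a yellow cap, with a white paper band: round, 50 mm in diameter up to 94 mm above its foot, then a cap of 41 mm diameter to its top at 125 mm; about 0.2 kg. The point is the centre, 62.5 mm above its foot. It stands upright on the condiment tray in one of three places of a row (about 60 mm from centre to centre, gaps of 10 mm), close in front of the side-dish box; which bottle has which place changes.
- soy_c (a point): Soy squeeze bottle, very dark brown with a black cap, with a white paper band: round, 50 mm in diameter up to 94 mm above its foot, then a cap of 41 mm diameter to its top at 125 mm; about 0.2 kg. The point is the centre, 62.5 mm above its foot. It stands upright on the condiment tray in one of three places of a row (about 60 mm from centre to centre, gaps of 10 mm), close in front of the side-dish box; which bottle has which place changes.
- side_box_c (a point): Side-dish box: black base, clear flat lid with a blue sticker, 56 mm (own x) by 130 mm (own y) by 44 mm high, about 0.18 kg. The point is its centre, 22 mm above its underside. It stands on the condiment tray on the side away from the robot, its long side along the row of bottles and only about 8 mm behind them, so that it can be gripped across its 56 mm only when the bottles are gone.
- condiment_tray: Fixed shallow brown wooden tray, 170 mm (own x) by 240 mm (own y), floor 3 mm thick, rim 10 mm high and 3 mm thick. The origin is the centre of its underside on the counter. At the start the row of bottles stands along its y axis, about 45 mm from the centre towards -x; the side-dish box stands about 16 mm from the centre towards +x.
- drip_tray: Fixed empty shallow white plastic tray, 124 mm (own x) by 180 mm (own y), floor 3 mm thick with grey slots, rim 12 mm high and 3 mm thick. The origin is the centre of its underside on the counter. The three bottles are parked here; they fit for instance at own (x, y) = (-27, -43), (-27, 43) and (27, 0) mm. It lies in one of four places to the left and right of the condiment tray, the meal boxes in the others.
- meal_blue: Closed meal box with a sticker in blue (50 x 24 mm, white middle) near one edge of its flat clear lid; black base, 116 mm (own x) by 172 mm (own y) by 52 mm high, about 0.55 kg, standing loose on the counter. The origin is the centre of its underside; the flat lid lies 52 mm above it. It stands in one of four places to the left and right of the condiment tray.
- meal_green: Closed meal box with a sticker in green (50 x 24 mm, white middle) near one edge of its flat clear lid; black base, 116 mm (own x) by 172 mm (own y) by 52 mm high, about 0.55 kg, standing loose on the counter. The origin is the centre of its underside; the flat lid lies 52 mm above it. It stands in one of four places to the left and right of the condiment tray.
- meal_orange: Closed meal box with a sticker in orange (50 x 24 mm, white middle) near one edge of its flat clear lid; black base, 116 mm (own x) by 172 mm (own y) by 52 mm high, about 0.55 kg, standing loose on the counter. The origin is the centre of its underside; the flat lid lies 52 mm above it. It stands in one of four places to the left and right of the condiment tray.
- pot_c (a point): Small sauce pot with a white lid, 40 mm in diameter, 30 mm high, about 40 g, standing on the condiment tray beside one end of the side-dish box. The point is its centre, 15 mm above its foot. A bystander.
Things that resemble listed ones, but are neither listed nor needed, are in the scene too. Leave any pink or turquoise look-alike of the part that bears side_box_c alone.

How it is judged:
By the outcome, as a careful person would: the job done as asked, in the order asked, and still so for the second after the job is handed in, with the robot touching nothing.
It also fails if it takes over 141 s, if anything falls off the work surface, if the arm or the gripper's body presses on something with over 40 N, if the wrist force passes 120 N, or if a joint passes its speed limit or range.

ROBOT

A 7-joint arm with a two-finger parallel gripper is mounted at the origin on the work surface. World frame = base frame: x ahead of the robot, y to its left, z up, the work surface at z = 0. Lengths are in mm, angles in rad, forces in N, time in s.
With the tool pointing down it reaches from about 400 to 850 mm from the base axis. Payload 10.4 kg.
Tool frame: the origin (TCP) lies at the very end of the fingers, on their centre line; the grasp point (between the pads) lies 19 mm behind it; z points along the fingers, y is the line along which they close (so a half turn about z gives the same grasp; the last joint's range is limited). The gripper opens to 87 mm and grips with 3 to 60 N. Pads are 19 mm wide; open, the fingers measure 117 mm over their backs; the gripper's body (75 mm by 190 mm) begins 51 mm behind the grasp point.
Start: joints at [1.172, 0.332, -0.065, 1.46, 0.022, 1.35, -0.088], TCP at [229.41, -581.401, 188.376] pointing down, gripper open.
Joint ranges: [-2.6, 2.6], [-0.5, 2.12], [-1.47, 1.34], [0.16, 2.42], [-1.27, 4.41], [0.06, 2.06], [-2.6, 2.6]. Speed limits (rad/s): [2.22, 2.22, 2.79, 2.79, 3.14, 3.14, 3.14].

INTERFACE

Orientations are given as [roll, pitch, yaw] about the fixed x, y, z axes, in that order (R = Rz(yaw) Ry(pitch) Rx(roll)).
In Python, from bench import robot gives the robot as it stands. The module is installed in compiled form; this text tells all that it offers. Calls block until the motion is done:
- robot.reach(position, orientation): joint-space move of the TCP to a pose.
- robot.move_linear(position, vel=150, rot=None): straight line of the TCP; rot=None keeps the orientation; vel is the mean speed in mm/s.
- robot.goto_joints(angles): joint-space move.
- robot.ungrasp() and robot.close(newtons=None): open the fingers fully, or close them until they stop; newtons is the grip in N (None keeps the last).
- robot.pause(seconds).
- robot.inverse_kinematics(position, orientation): joint angles nearest the present ones, or None.
- robot.read_camera(name): name is "side" or "top"; returns a dict with "image" (400x640x3 uint8, red, green, blue), "range_z" (400x640 float32, mm along the optical axis (not along the pixel's ray), 0 where there is no reading), "intrinsics" (3x3 intrinsics, pixels), "rvec" (rotation vector, rad) and "tvec" (3), from world to camera coordinates, as OpenCV has them. Camera axes: x right, y down, z forward; pixel columns grow to the right and rows downward; lengths in mm; the calibration is good to about 2 mm. A picture is of the moment at which its call begins.
A pose or a line that the arm cannot do raises robot.PlanningError and nothing moves.
- robot.job_done(): hands the job in; it is judged then, once.
Readings, each from a call of its own:
- robot.read_t(): time.
- robot.read_joints(): joint angles.
- robot.read_joint_vel(): joint speeds.
- robot.read_joint_efforts(): joint torques, N m.
- robot.read_eef_pos(): TCP position.
- robot.read_tcp_rot(): TCP orientation.
- robot.read_wrist_force(): force on the tool from outside, world axes, zero at the start.
- robot.read_ft_torque(): the same for the moment, N m.
- robot.read_opening(): finger opening in mm.
- robot.read_grasp_force(): force on a finger pad.
Only numpy, scipy, OpenCV 4.12 (cv2) and the standard library are available. Lean on these libraries where they do the work, as an engineer would, in place of code of your own. Each camera call takes 0.05 s, during which the arm holds its last target. There are 200 camera calls.

## Working session

There is one attempt and no reset: what is moved stays moved. The work goes in short steps, each a Python script; the robot and the scene stay as the last script left them, time stands still between calls to the robot, and variables do not carry over. Pictures are saved under pics/ and viewed, at most 14 in all, crops included, and the job is handed in when it is done.

```bash
mkdir -p pics
cat > h.py <<'E'
import numpy as np, cv2
from bench import robot
def cam(name):
    d=robot.read_camera(name); R=cv2.Rodrigues(np.array(d["rvec"],float))[0]
    d["R"]=R; d["K"]=np.array(d["intrinsics"]); d["t"]=np.array(d["tvec"],float).ravel(); return d
def cloud(d):
    z=d["range_z"].astype(float); v,u=np.mgrid[:z.shape[0],:z.shape[1]]; K=d["K"]
    p=np.stack([(u-K[0,2])/K[0,0]*z,(v-K[1,2])/K[1,1]*z,z],-1)
    P=(p-d["t"])@d["R"]; P[z==0]=np.nan; return P
def onplane(d,u,v,h):
    r=d["R"].T@np.linalg.solve(d["K"],[u,v,1]); c=-d["R"].T@d["t"]; return c+r*(h-c[2])/r[2]
E
python3 - <<'E'
from h import *
import pickle
for n in("top","side"):
    d=cam(n); cv2.imwrite(f"pics/{n}0.png",d["image"][:,:,::-1]); pickle.dump(d,open(n+"0.pkl","wb"))
    print(n,-d["R"].T@d["t"],d["K"][0,0])
print(robot.read_t(),robot.read_tcp_rot())
E
```

```text
top [ 268.51529253  -19.27088616 1270.48252402] 466.64410325941816
side [213.21830064 600.83030815 661.78327844] 381.1111090889533
0.1 [-3.14029814e+00  6.54525914e-05  3.75771672e-01]
```

View pics/top0.png

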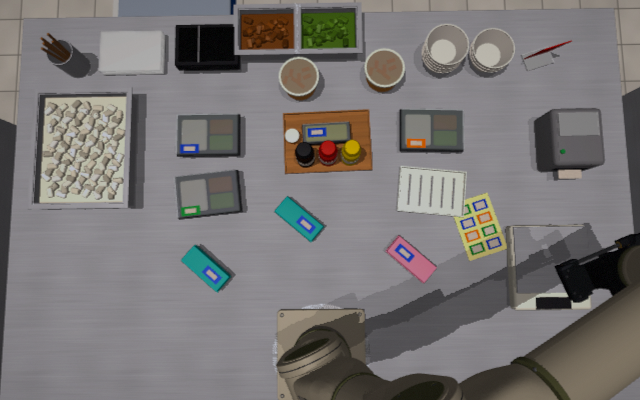

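View pics/side0.png

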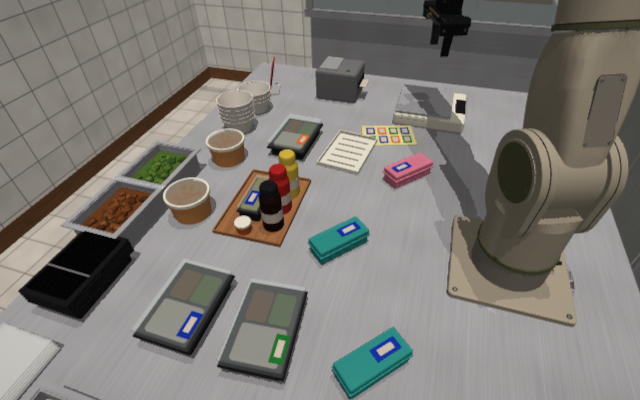

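The top view has +x up and +y to the left. The condiment tray is at (328,142), with soy at (305,153), chilli at (328,151) and mustard at (352,151). The side-dish box is at (327,132) and the pot at (292,135). The blue meal box is at (209,135) and the drip tray at (432,191). The turquoise and pink boxes are look-alikes.

```bash
cat > meas.py <<'E'
from h import *
import pickle
d=pickle.load(open("top0.pkl","rb")); P=cloud(d); img=d["image"]
def rect(name,u0,u1,v0,v1,lo,hi,nmin=5,extra=None):
    m=np.zeros(P.shape[:2],bool); m[v0:v1,u0:u1]=True
    m&=(P[...,2]>lo)&(P[...,2]<hi)
    if extra is not None: m&=extra
    n,l,s,c=cv2.connectedComponentsWithStats(m.astype(np.uint8))
    k=1+np.argmax(s[1:,4]); q=P[l==k]
    r=cv2.minAreaRect(q[:,:2].astype(np.float32))
    print(name,len(q),np.round(r[0],1),np.round(r[1],1),round(r[2],1),"z",np.round(np.median(q[:,2]),1),"mean",np.round(q[:,:2].mean(0),1))
for n,u in(("soy",305),("chilli",328),("mustard",352)): rect(n,u-12,u+12,135,170,110,135)
rect("side",300,352,118,146,38,56)
rect("pot",280,302,125,146,25,45)
rect("mblue",170,245,105,163,42,60); rect("mgreen",170,248,164,225,42,60); rect("morange",392,470,100,160,42,60)
w=(img.min(-1)>200)
rect("drip",390,475,160,222,-10,25,extra=w|(P[...,2]>6))
i=img.astype(int); rect("cond",278,378,105,180,-10,25,extra=(i[...,0]-i[...,2]>40))
E
python3 meas.py
python3 - <<'E'
import cv2
a=cv2.imread('pics/top0.png')
cv2.imwrite('pics/c1.png',cv2.resize(a[102:182,275:385],None,fx=7,fy=7,interpolation=cv2.INTER_CUBIC))
E
```

```text
soy 213 [521.   33.5] [37.8 39.2] 90.0 z 126.6 mean [519.9  32.6]
chilli 212 [524.1 -28. ] [38.5 38.8] 64.7 z 127.2 mean [522.9 -27.9]
mustard 215 [525.4 -88.3] [39.2 40.3] 63.1 z 127.0 mean [523.6 -87.4]
side 907 [585.8 -24.1] [ 54.5 127. ] 3.1 z 46.9 mean [585.6 -24.6]
pot 166 [581.2  68.7] [36.9 37.7] 44.1 z 32.7 mean [580.7  68.5]
mblue 2575 [585.9 295.7] [114.1 169.4] 0.4 z 51.5 mean [584.  294.8]
mgreen 2677 [423.7 293.9] [113.6 168.9] 6.0 z 51.7 mean [422.5 292.8]
morange 2608 [ 589.6 -308.8] [168.7 114.1] 87.9 z 52.0 mean [ 588.2 -307.6]
drip 354 [ 426.3 -308.4] [181.9 126.2] 83.4 z 11.2 mean [ 430.1 -312.1]
cond 2905 [572.1 -25.7] [174.9 240.8] 1.7 z 3.3 mean [575.8 -31.9]
```

View pics/c1.png

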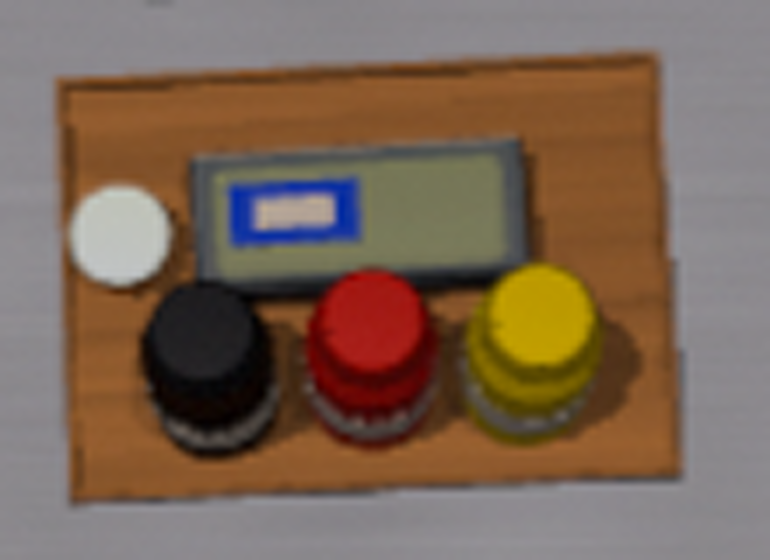

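Sizes and heights match the given ones (cap tops at 127, box 127x54 at z 47, lids at about 52). The drip tray's rectangle came from too few points, so I'll re-measure it in a crop and check reachability in the same step.

Run:
```python
from h import *
import pickle
a=cv2.imread('pics/top0.png')
cv2.imwrite('pics/c2.png',cv2.resize(a[158:228,385:485],None,fx=8,fy=8,interpolation=cv2.INTER_CUBIC))
pi=np.pi
for s in(90,-90):
  for p in([525,-88,208],[525,-88,63],[520,33,63],[586,-24,10],[586,296,59],[586,296,200],[450,-260,63],[400,-350,208],[455,-309,63]):
    q=robot.inverse_kinematics(p,[pi,0,np.radians(s+2.7)]); print(s,p,None if q is None else np.round(q,2))
```

```text
90 [525, -88, 208] [ 0.67  0.17 -0.66  1.65  0.11  1.36  0.05]
90 [525, -88, 63] [ 0.63  0.3  -0.63  1.83  0.2   1.08 -0.03]
90 [520, 33, 63] [ 0.59  0.33 -0.85  1.85  0.28  1.09 -0.32]
90 [586, -24, 10] [ 0.49  0.5  -0.66  1.72  0.35  1.04 -0.24]
90 [586, 296, 59] [ 0.11  0.69 -0.94  1.48  0.56  1.26 -0.85]
90 [586, 296, 200] [ 0.21  0.68 -1.21  1.31  0.63  1.56 -0.87]
90 [450, -260, 63] [ 0.87  0.25 -0.49  1.86  0.14  1.06  0.38]
90 [400, -350, 208] [ 0.99  0.14 -0.39  1.66  0.05  1.35  0.64]
90 [455, -309, 63] [ 0.89  0.31 -0.44  1.79  0.15  1.07  0.45]
-90 [525, -88, 208] None
-90 [525, -88, 63] [-0.95  0.6   1.33  1.9  -0.64  1.17 -2.48]
-90 [520, 33, 63] [ 0.94  0.64 -1.38  1.83  0.67  1.25  2.54]
-90 [586, -24, 10] [-0.88  0.73  1.16  1.8  -0.75  1.13 -2.56]
-90 [586, 296, 59] [ 0.25  0.87 -1.25  1.47  0.83  1.4   2.16]
-90 [586, 296, 200] [ 0.22  0.71 -1.25  1.31  0.66  1.57  2.26]
-90 [450, -260, 63] [-0.54  0.41  1.18  1.93 -0.43  1.09 -2.28]
-90 [400, -350, 208] [ 0.7   0.12 -0.08  1.68  0.01  1.35 -2.47]
-90 [455, -309, 63] [ 0.58  0.28 -0.08  1.81  0.02  1.06 -2.6 ]
```

View pics/c2.png

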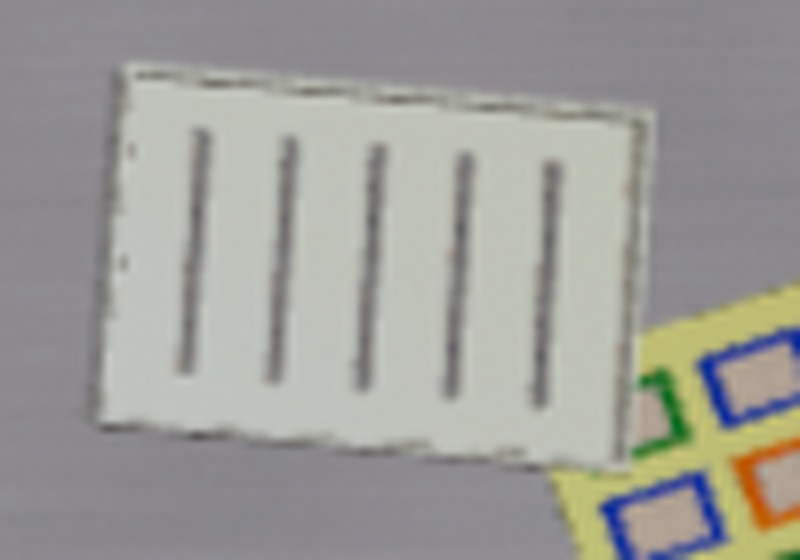

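```bash
cat >> h.py <<'E'
pi=np.pi; T=np.radians(2.8); D=np.radians(-4.8); HI=212; G=64
SPOT={"soy":(520.3,33.0),"chilli":(523.3,-28.0),"mustard":(525.3,-88.0)}
def dripxy(c,own): 
    k,s=np.cos(D),np.sin(D); return (c[0]+k*own[0]-s*own[1], c[1]+s*own[0]+k*own[1])
OWN={"mustard":(-27,-43),"chilli":(27,0),"soy":(-27,43)}
def rot(t): return [pi,0,pi/2+t]
def carry(a,ta,b,tb,z=G,zb=None,grip=25,hi=HI):
    zb=z+.7 if zb is None else zb
    robot.move_linear([*a,hi],vel=300,rot=rot(ta))
    robot.move_linear([*a,z],vel=150); robot.close(grip)
    o=robot.read_opening(); 
    robot.move_linear([*a,z+20],vel=60); robot.move_linear([*a,hi],vel=200)
    robot.move_linear([*b,hi],vel=250,rot=rot(tb))
    robot.move_linear([*b,zb+15],vel=180); robot.move_linear([*b,zb],vel=25)
    o2=robot.read_opening(); robot.pause(.15); robot.ungrasp(); robot.pause(.1)
    robot.move_linear([*b,hi],vel=200)
    print("open",round(o,1),round(o2,1),"t",round(robot.read_t(),1),"F",np.round(robot.read_wrist_force(),1))
E
python3 - <<'E'
from h import *
import pickle
d=pickle.load(open("top0.pkl","rb")); c=onplane(d,431.9,191.5,10)
cs=[onplane(d,385+u/8-.5*(7/8),158+v/8-.5*(7/8),10)[:2] for u,v in((120,65),(655,108),(630,470),(97,428))]
c=np.mean(cs,0); e=np.array(cs[0])-cs[1]; print(c,np.linalg.norm(e),np.degrees(np.arctan2(-e[0],e[1])),np.linalg.norm(np.array(cs[1])-cs[2]))
np.save("drip.npy",c[:2])
b=dripxy(c,OWN["mustard"]); print(b)
robot.reach([*SPOT["mustard"],HI],rot(T))
carry(SPOT["mustard"],T,b,D)
E
```

```text
[ 426.85775824 -308.24120206] 182.48596347272496 -5.487721887164177 124.32659319965144
(np.float64(396.35430377520544), np.float64(-348.8310932374088))
open 40.1 40.5 t 10.8 F [ 0.2 -0.4 -0.5]
```

```bash
python3 - <<'E'
from h import *
d=cam("side"); cv2.imwrite("pics/s1.png",d["image"][:,:,::-1])
d=cam("top"); cv2.imwrite("pics/t1.png",d["image"][:,:,::-1]); P=cloud(d)
for (u0,u1,v0,v1) in((270,380,100,180),(390,480,160,225)):
    s=P[v0:v1,u0:u1]; m=((s[...,2]>110)&(s[...,2]<135)).astype(np.uint8)
    n,l,st,_=cv2.connectedComponentsWithStats(m)
    for k in range(1,n):
        if st[k,4]>40: print(st[k,4],np.round(s[l==k].mean(0),1))
E
python3 -c "
import cv2,numpy as np
a=cv2.imread('pics/s1.png');b=cv2.imread('pics/t1.png')
cv2.imwrite('pics/m1.png',np.vstack([cv2.resize(a[90:260,190:440],(800,300)) if 0 else cv2.resize(a[100:250,200:450],(500,300)),cv2.resize(b[100:250,270:520],(500,300))]))"
```

```text
210 [523.  -27.8 126.3]
213 [519.8  32.5 126.4]
228 [ 396.1 -346.3  126.6]
```

View pics/m1.png

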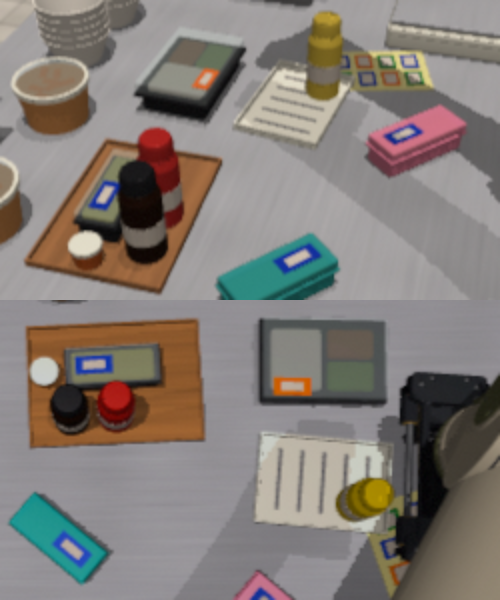

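Mustard stands upright in the drip tray, near the right edge of the top view. The finger opening read 40 rather than 50, so the bottle probably gives under the grip, and I'll use less force for chilli.

Run:
```python
from h import *
c=np.load("drip.npy")
carry((523.1,-28),T,dripxy(c,OWN["chilli"]),D,grip=12)
carry((520.1,33),T,dripxy(c,OWN["soy"]),D,grip=12)
print([dripxy(c,OWN[k]) for k in OWN])
robot.move_linear([500,-150,HI],vel=300)
d=cam("top"); cv2.imwrite("pics/t2.png",d["image"][:,:,::-1]); P=cloud(d)
s=P[160:225,390:480]; m=((s[...,2]>110)&(s[...,2]<135)).astype(np.uint8)
n,l,st,_=cv2.connectedComponentsWithStats(m)
for k in range(1,n):
    if st[k,4]>40: print(st[k,4],np.round(s[l==k].mean(0),1))
s=P[110:160,295:365]; m=((s[...,2]>38)&(s[...,2]<56)); print(cv2.minAreaRect(s[m][:,:2].astype(np.float32)))
```

```text
open 40.5 40.3 t 20.5 F [ 0.7  0.1 -1. ]
open 40.5 40.6 t 30.3 F [-0.8 -0.3  0.3]
[(np.float64(396.35430377520544), np.float64(-348.8310932374088)), (np.float64(453.76306543796824), np.float64(-310.5005038296252)), (np.float64(403.55059830178453), np.float64(-263.13270734195146))]
115 [ 453.9 -317.1  127.4]
234 [ 396.  -346.1  126.5]
((586.4368896484375, -24.27521514892578), (54.443599700927734, 127.05146026611328), 2.768937349319458)
```

View pics/t2.png

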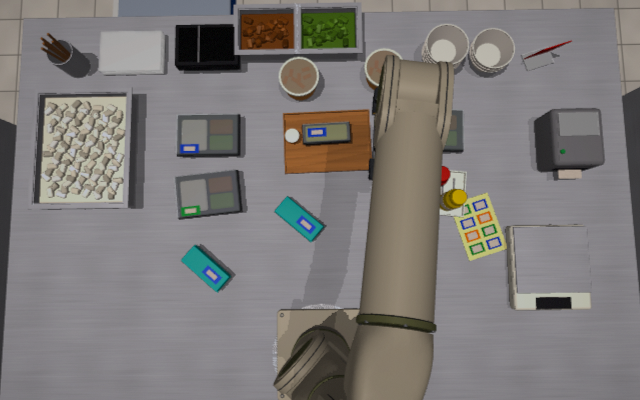

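The box stands free at (326,133), all three bottles are gone from the tray, and the pot at (292,135) hasn't moved. Next is the side-dish box.

Run:
```python
from h import *
carry((586.2,-24.3),T,(585.7,295.5),np.radians(.4),z=12,zb=61.5,grip=20,hi=150)
robot.move_linear([500,60,HI],vel=300)
d=cam("top"); cv2.imwrite("pics/t3.png",d["image"][:,:,::-1]); P=cloud(d)
s=P[105:165,165:250]
for lo,hi in((85,110),(42,60)):
    m=((s[...,2]>lo)&(s[...,2]<hi)); print(m.sum(),cv2.minAreaRect(s[m][:,:2].astype(np.float32)),np.median(s[m][:,2]))
s=P[155:225,390:480]; m=((s[...,2]>110)&(s[...,2]<135)).astype(np.uint8)
n,l,st,_=cv2.connectedComponentsWithStats(m)
for k in range(1,n):
    if st[k,4]>40: print(st[k,4],np.round(s[l==k].mean(0),1))
```

```text
open 54.5 54.3 t 39.1 F [-0.3 -0.1 -1.6]
1006 ((583.727294921875, 294.6004638671875), (54.58259201049805, 126.05899810791016), 0.17774343490600586) 95.45724641420455
1456 ((584.8963623046875, 296.05914306640625), (114.03319549560547, 168.97528076171875), 0.9069905281066895) 51.47897855254176
228 [ 454.  -308.4  126.5]
226 [ 403.9 -261.5  126.3]
228 [ 395.9 -346.5  126.4]
```

View pics/t3.png

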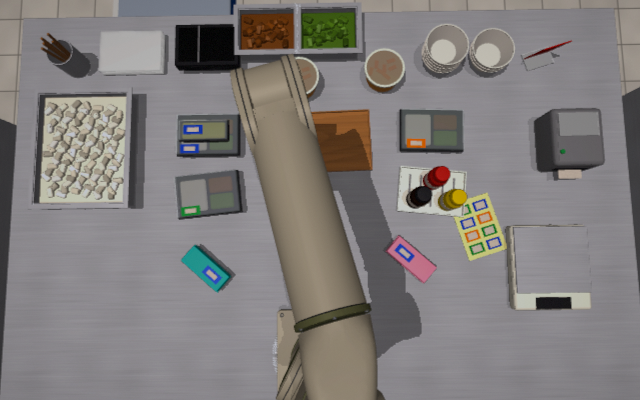

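The box sits centred on the blue lid (within about 2 mm, top at 95), and all three parked bottles are upright. I'll return soy first and compare it with its starting position.

```bash
cat >> h.py <<'E'
def caps():
    d=cam("top"); P=cloud(d); s=P[100:180,270:380]; m=((s[...,2]>110)&(s[...,2]<135)).astype(np.uint8)
    n,l,st,_=cv2.connectedComponentsWithStats(m)
    for k in range(1,n):
        if st[k,4]>40: print(st[k,4],np.round(s[l==k].mean(0),1),np.round(cv2.minAreaRect(s[l==k][:,:2].astype(np.float32))[0],1))
    return d
E
python3 - <<'E'
from h import *
c=np.load("drip.npy")
carry(dripxy(c,OWN["soy"]),D,(520.3,33),T,zb=G+.3,grip=12)
robot.move_linear([440,-250,HI],vel=300)
caps()
E
```

```text
open 40.4 40.7 t 49.9 F [-0.7  0.2 -0.6]
212 [519.   32.5 126.7] [520.4  32.1]
```

Run:
```python
from h import *
c=np.load("drip.npy")
carry(dripxy(c,OWN["chilli"]),D,(523.8,-28),T,zb=G+.3,grip=12)
carry(dripxy(c,OWN["mustard"]),D,(524.9,-88),T,zb=G+.3,grip=12)
robot.move_linear([420,-300,HI],vel=300)
d=caps(); cv2.imwrite("pics/t4.png",d["image"][:,:,::-1])
d=cam("side"); cv2.imwrite("pics/s4.png",d["image"][:,:,::-1]); print(robot.read_t())
```

```text
open 40.9 40.4 t 59.8 F [-0.3 -0.8 -0.6]
open 40.4 40.8 t 69.4 F [-0.4 -0.4 -1.5]
209 [522.5 -28.  126.4] [523.3 -27.9]
215 [522.7 -87.8 126.6] [523.5 -88.1]
213 [518.8  32.4 126.2] [520.3  32.9]
70.4417
```

View pics/s4.png

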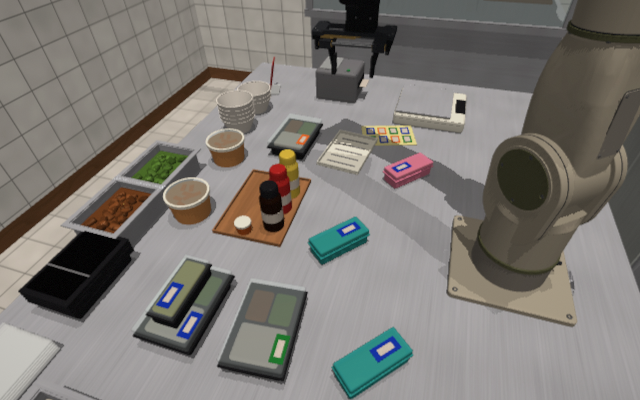

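View pics/t4.png

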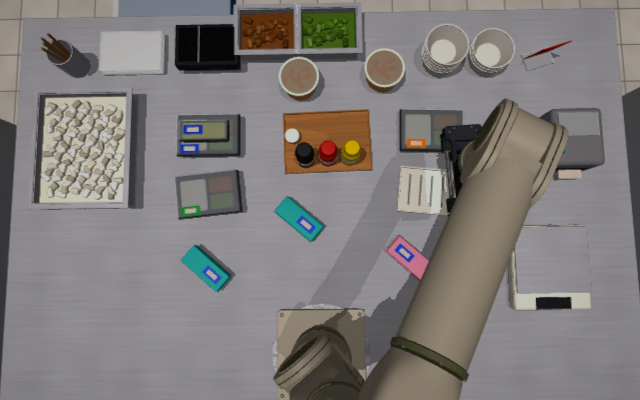

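All three bottles are upright at (305,153), (328,151) and (352,151), within about 1 mm of where they started. The box lies along the blue lid at (205,131), and the pot and other meal boxes haven't moved.

```bash
python3 -c "
from bench import robot
robot.pause(.3); print(robot.job_done())"
```

```text
the job is handed in; nothing more can be done
None
```

The job is handed in at about 71 s: the blue side-dish box lies lengthwise in the middle of the blue meal box's lid (within about 2 mm), and all three bottles are back upright within about 1 mm of their spots; nothing tipped, and the pot and other meal boxes look unmoved.

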